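# Make the mandoline slicer safe to put away

### The job

Make the vegetable slicer safe to put away: push the small tab on its side all the way home to closed, which raises the ramp plate to the blade, and push the hand guard along its rails until it clicks into its park notch over the blade, leaving it there and not at the end of the rails. Only push, gently, with the fingertips or the outside of the fingers: do not take the tab or the guard between the fingers. Leave the salt shaker, the garlic and the tin beside it where they stand.

Things in the scene. Friction and masses are not known exactly. Their poses are not given: they have to be found in the camera images.
- slicer: Flat mandoline vegetable slicer, white frame, steel plates, fixed by suction feet. Origin under its centre at worktop height. x runs along the rails from the grey handle loop (end at x = -198 mm) to the front bar (x = +163 mm); y across, z up. Rails: y = -50 and +50 mm, tops 32 mm high. Blade across it at x = +22 mm; each rail has a V notch there.
- guard (a joint): Travel of the black hand guard along the rails, m, growing to slicer +x; 0 with its centre at slicer x = -75 mm. Its sprung ball catch drops into the park notch at 0.097; end stop at 0.145. Drag is 1 to 4 N; the notch draws it in from about 4 mm either side (the drag vanishes there); pushing it on out of the notch takes 9 to 14 N.
- thickness_slide (a joint): Travel of the thickness slide (the tab), m, growing to slicer +x; 0 is the thickest slice, 0.028 is closed, where it clicks into a catch, with a solid stop 1 mm beyond. Drag 1 to 2 N; the catch draws it in over the last 3 mm. The steel ramp plate rises with it.
- guard_knob (a point): Centre of the small grey knob on the guard, 78 mm high, on the guard's upright centre line. Guard: black brim 90 mm along the rails by 124 mm across, top 41 mm high; on it a round crown 66 to 68 mm in diameter, 45 to 66 mm high; on that the knob, 34 mm in diameter, top 84 mm high. It cannot leave the rails.
- park_point (a point): Where guard_knob is when the guard is parked over the blade (fixed to the slicer).
- slide_tab (a point): Top centre of the upright black tab of the thickness slide, 44 mm high; tab 12 mm along the slide, 18 mm across, standing 20 mm proud of its white side housing (slicer x -153 to -83, y -55 to -95 mm, top 24 mm high).
- salt_shaker: White salt shaker with a grey top, 44 mm across, 90 mm tall, standing beside the slicer. Origin at the centre of its foot.
- garlic_1: Garlic bulb, about 58 mm, beside the slicer. Origin at its underside.
- tin: Food tin, 75 mm across, 58 mm tall, beside the slicer. Origin at the centre of its foot.

How it is judged:
By the outcome, as a careful person would: the job done as asked, in the order asked, and still so for the second after the job is handed in, with the robot touching nothing.
It also fails if it takes over 56 s, if anything falls off the work surface, if the arm or the gripper's body presses on something with over 40 N, if the wrist force passes 120 N, or if a joint passes its speed limit or range.

### The arm

A 6-joint arm with a two-finger parallel gripper is mounted at the origin on a cart in front of the work surface, level with it; the furniture and walls round the work are solid. World frame = base frame: x ahead of the robot, y to its left, z up, the work surface at z = 0. Lengths are in mm, angles in rad, forces in N, time in s.
With the tool pointing down it reaches from about 275 to 750 mm from the base axis. Payload 10.2 kg.
Tool frame: the origin (TCP) lies between the finger pads; the fingertips stand 17 mm ahead of it and the grasp point (between the pads) lies 2 mm behind it (tips_ahead is the distance from the TCP to the fingertips, in mm); z points along the fingers, y is the line along which they close (so a half turn about z gives the same grasp; the last joint's range is limited). The gripper opens to 85 mm and grips with 20 to 120 N. Pads are 22 mm wide; open, the fingers measure 114 mm over their backs; the gripper's body (76 mm by 85 mm) begins 54 mm behind the grasp point. The pads swing forward as they close: fully open they stand 13 mm farther back than shut.
Start: joints at [1.123, 0.313, 1.498, -0, 1.331, -0.223], TCP at [117.041, 511.794, 248.294] pointing down, gripper open.
Joint ranges: [-2.94, 2.94], [-0.97, 2.17], [0.19, 2.56], [-1.23, 4.37], [0.02, 3.11], [-2.88, 2.88]. Speed limits (rad/s): [2.39, 2.39, 3.01, 3.14, 3.14, 3.14].

### API

Orientations are given as a unit quaternion [w, x, y, z].
In Python, from rig import sense, capture, finish_job, boxes_of, tips_ahead gives the robot as it stands.
- The arm moves only by the tool drive_tool, never from a script. Its argument "commands" is text: rows parted by semicolons, each of 7 numbers parted by spaces: the shift along the world's x, y, z in units of 0.1 m (1.0 is 0.1 m), then the turn, a rotation vector about the world's x, y, z in units of pi/4 rad (1.0 is pi/4 rad), then the opening in per cent of the stroke, from 0 (shut) to 100 (fully open). A call has 1 to 20 rows; each row shifts and turns the commanded pose from where the row before left it; what a row does not reach is not made up. A row lasts 1/12 s, in which the tool goes at most 41.7 mm and 7.16 degrees, less where a joint would pass 70% of its speed; a pose out of reach is approached as far as the arm can. A call with a number of a shift or a turn outside -1 to 1 is refused whole. A call with a gripper value outside its range is refused whole. The fingers move at their own pace and stop on an object; "force" is the grip in N (left out, the last holds). Time passes only in rows, so rows that do not move let the fingers close. It gives the time, the measured TCP pose, the force, the opening and the grip force at its end, in the units of the state.
- sense(): the state, without advancing time (a new reading comes with each control period).
- capture(name): name is "side" or "top"; returns a dict with "pixels" (480x640x3 uint8, blue, green, red), "fov_y" (degrees; the focal length in pixels is half the picture's height over the tangent of half this angle, whatever the lens; pixels are square), "cx", "cy" (the principal point, pixels), "k1" (the pictures are not rectified: a ray, as slopes to the right and down, at radius r is drawn at 1 + k1 r^2 times it, then the intrinsics apply), "position" and "attitude" of the camera in the world. Camera axes: x right, y down, z forward; pixel columns grow to the right and rows downward; lengths in mm; the calibration is good to about 2 mm. A picture is of the moment at which its call begins. There is no depth.
- finish_job(): hands the job in; it is judged then, once.
Trained networks look in a picture, given as the dict that the camera call returned (one of the last four; its "shot" number tells which), for a name from the list of things; names that differ only in an ending like _2 or _b are one class to them, and where a whole thing is asked for, a point or a joint stands for the part that bears it (a point fixed in the world has none). Each returns a list of dicts, best first, with "confidence" (0 to 1); they miss things now and then, are a little off and sometimes report something else, mostly with a low value. They report only what shows in the picture. A call takes as long as a camera call.
- boxes_of(picture, name): "position" ([column, row] in pixels, amid what is visible of it).
The state is a dict: "time_s": time; "joints": joint angles; "dq": joint speeds; "tau": joint torques, N m; "eef_pos": TCP position; "ee_rot": TCP orientation; "force": force on the tool from outside, world axes, zero at the start; "wrist_torque": the same for the moment, N m; "grip_width": opening from 0.0 (shut) to 1.0 (fully open); "grip_force": force on a finger pad.
Only numpy, scipy, OpenCV 4.12 (cv2) and the standard library are available. Lean on these libraries where they do the work, as an engineer would, in place of code of your own. Each camera call takes 0.05 s, during which the arm holds its last target. There are 200 camera calls.

## Working session

There is one attempt and no reset: what is moved stays moved. The work goes in short steps, Python scripts to look and compute and a tool call to move; the robot and the scene stay as the last step left them, time stands still between calls to the robot, and variables do not carry over. Pictures are saved under pics/ and viewed, at most 10 in all, crops included, and the job is handed in when it is done.

Besides the shell and the picture viewer there is one more tool, called as name(argument=value, ...) on one line, values as JSON. drive_tool: Moves the arm, as the interface text tells. Shifts and turns lie within -1 to 1; 1 stands for 0.1 m of shift or pi/4 rad of turn. Its arguments: {"type":"object","properties":{"commands":{"type":"string"},"force":{"type":"number"}},"required":["commands"]}

```bash
mkdir -p pics
cat > h.py <<'E'
import numpy as np,cv2
from rig import *
from scipy.spatial.transform import Rotation as R
def ray(p,uv):
    h,w=p["pixels"].shape[:2]; f=h/2/np.tan(np.radians(p["fov_y"])/2)
    d=(np.array(uv,float)-[p["cx"],p["cy"]])/f; s=d.copy()
    for _ in range(20): s=d/(1+p["k1"]*(s@s))
    a=np.array(p["attitude"],float)
    M=a if a.shape==(3,3) else R.from_quat(a[[1,2,3,0]]).as_matrix()
    return np.array(p["position"],float),M@np.array([s[0],s[1],1])
def atz(p,uv,z):
    o,d=ray(p,uv); return o+d*(z-o[2])/d[2]
E
python3 - <<'E'
from h import *
for n in("top","side"):
    p=capture(n); cv2.imwrite(f"pics/{n}0.png",p["pixels"]); print(n,p["position"],p["attitude"],p["fov_y"],p["k1"])
    for t,z in(("slicer",20),("guard_knob",78),("slide_tab",44),("salt_shaker",45),("garlic_1",25),("tin",29),("guard",45)):
        try: 
            for b in boxes_of(p,t)[:2]: print(t,b["confidence"],np.round(b["position"]),atz(p,b["position"],z).round())
        except Exception as e: print(t,e)
print(sense(),tips_ahead)
E
```

```text
top [393.04560341 224.94089264 983.70439498] [ 0.06644576 -0.6963833   0.71167015 -0.06450472] 47.74100623515956 -0.03174157355587735
slicer 0.58 [347. 243.] [575. 181.  20.]
guard_knob 0.97 [337. 245.] [561. 200.  78.]
slide_tab 0.61 [295. 295.] [481. 275.  44.]
salt_shaker 0.64 [399. 320.] [434.  95.  45.]
salt_shaker 0.26 [348. 244.] [569. 180.  45.]
garlic_1 0.79 [369. 182.] [687. 136.  25.]
tin 0.57 [280. 186.] [682. 300.  29.]
guard 0.56 [337. 243.] [572. 198.  45.]
side [814.56148097 581.88383797 790.01198047] [-0.07497788  0.29239671  0.91949671 -0.25181002] 49.45541166108799 0.0016321426650038652
slicer 0.72 [298. 235.] [570. 191.  20.]
slicer 0.18 [298. 233.] [568. 187.  20.]
guard_knob 0.76 [299. 233.] [585. 218.  78.]
slide_tab 0.61 [371. 238.] [481. 278.  44.]
salt_shaker 0.89 [330. 154.] [433.  96.  45.]
salt_shaker 0.27 [298. 233.] [575. 201.  45.]
garlic_1 0.91 [223. 246.] [687. 138.  25.]
garlic_1 0.25 [281. 311.] [672. 293.  25.]
tin 0.56 [284. 312.] [669. 298.  29.]
guard 0.65 [299. 233.] [575. 202.  45.]
{'time_s': 0.8, 'joints': array([ 1.12258687e+00,  3.12897921e-01,  1.49770232e+00, -2.17206441e-05,
        1.33097270e+00, -2.23412935e-01]), 'dq': array([-6.97043414e-04,  8.97300389e-05, -1.18967629e-03,  6.73641311e-04,
       -1.19280841e-03, -2.27870209e-04]), 'tau': array([-6.95288527e-04, -4.12124026e+01, -2.59901190e+01, -1.24484550e-04,
        2.55614295e-04, -3.89226571e-06]), 'eef_pos': array([117.05477363, 511.79484622, 248.29436626]), 'ee_rot': array([1.32077273e-05, 1.12159185e-01, 9.93690252e-01, 5.82779533e-06]), 'force': array([ 0.82406471,  0.31514569, -0.72635438]), 'wrist_torque': array([ 0.01173865, -0.00314018, -0.04046315]), 'grip_force': 0.0, 'grip_width': 1.0000066398050353} 17.0
```

View pics/top0.png

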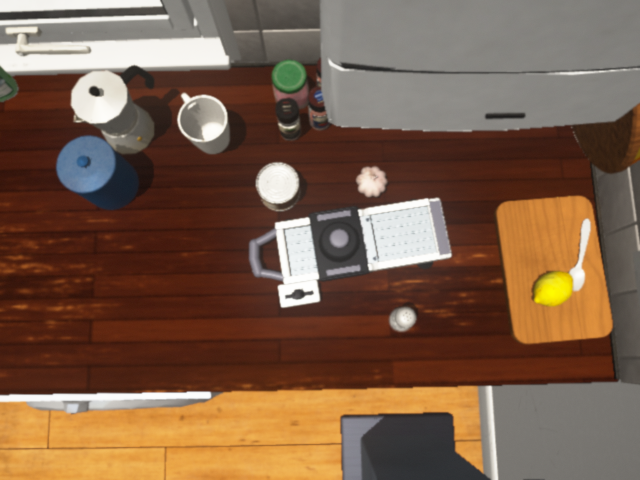

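View pics/side0.png

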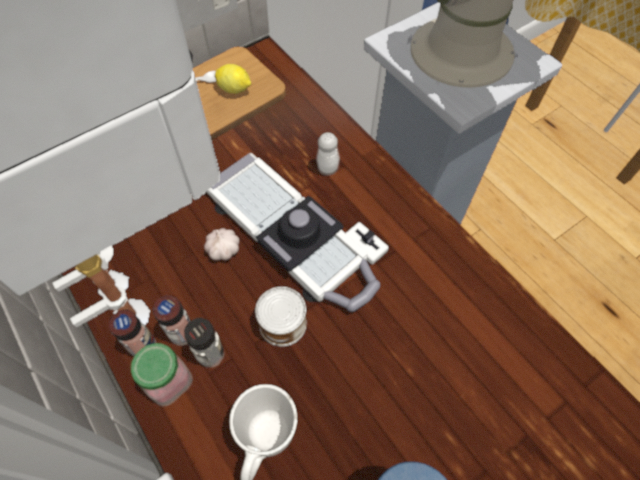

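Run:
```python
import cv2
a=cv2.imread("pics/top0.png")[185:315,240:460]; cv2.imwrite("pics/tc.png",cv2.resize(a,None,fx=3.6,fy=3.6,interpolation=cv2.INTER_CUBIC))
a=cv2.imread("pics/side0.png")[145:315,200:400]; cv2.imwrite("pics/sc.png",cv2.resize(a,None,fx=3.5,fy=3.5,interpolation=cv2.INTER_CUBIC))
```

```text
(no output)
```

View pics/tc.png

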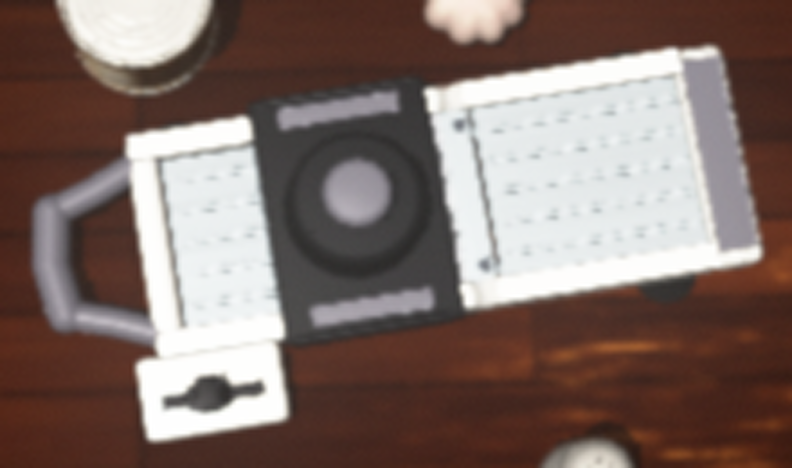

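View pics/sc.png

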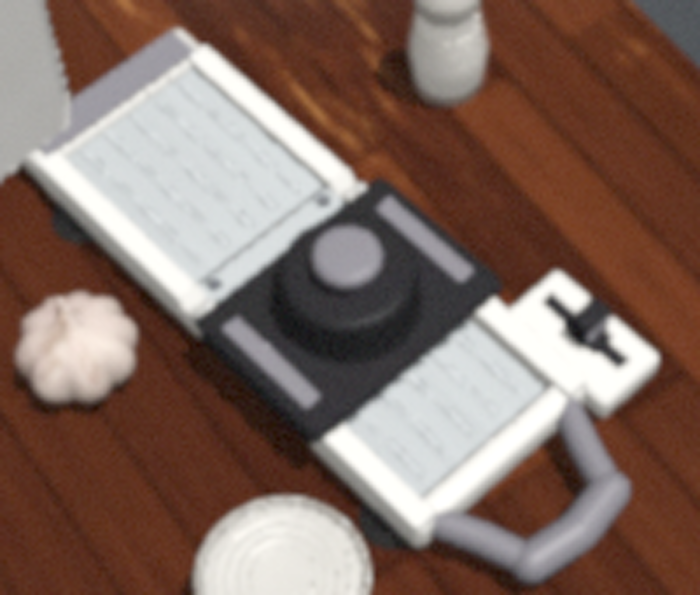

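Run:
```python
from h import *
T=capture("top");S=capture("side")
t=lambda u,v:(240+u/3.6-.4,185+v/3.6-.4); s=lambda u,v:(200+u/3.5-.4,145+v/3.5-.4)
def tri(a,b):
    o1,d1=ray(T,a);o2,d2=ray(S,b);k=np.linalg.lstsq(np.c_[d1,-d2],o2-o1,rcond=None)[0]
    p,q=o1+k[0]*d1,o2+k[1]*d2;return (p+q)/2,np.linalg.norm(p-q)
print("knob",atz(T,t(357,192),84),atz(S,s(347,252),84),tri(t(357,192),s(347,252)))
print("tab",atz(T,t(210,388),44),atz(S,s(594,310),44),tri(t(210,388),s(594,310)))
c={}
for n,uv in dict(FL=(722,48),FR=(762,260),BL=(130,135),BR=(160,355)).items(): c[n]=atz(T,t(*uv),32)[:2]; print(n,c[n])
for n,uv in dict(FL=(30,152),FR=(183,30),BL=(425,540)).items(): print("S",n,atz(S,s(*uv),32)[:2])
for n,uv in dict(a=(142,440),b=(290,418),c=(138,360),d=(283,342)).items(): print("housing",atz(T,t(*uv),24)[:2])
d=(c["FL"]-c["BL"])/np.linalg.norm(c["FL"]-c["BL"])+(c["FR"]-c["BR"])/np.linalg.norm(c["FR"]-c["BR"]);d/=np.linalg.norm(d)
n=np.array([-d[1],d[0]]);print("xaxis",d,np.degrees(np.arctan2(d[1],d[0])))
mid=(c["FL"]+c["FR"])/2;O=mid-163*d;print("O",O)
for nm,p in(("knob",atz(T,t(357,192),84)),("tab",atz(T,t(210,388),44))):
    q=p[:2]-O;print(nm,q@d,q@n)
```

```text
knob [572.28451236 196.76720257  84.        ] [569.55090493 195.65774161  84.        ] (array([571.16958377, 197.26548688,  87.71554846]), np.float64(1.0565582656420232))
tab [485.54135599 268.92765507  44.        ] [478.41479474 269.26766518  44.        ] (array([483.24291074, 270.43851315,  51.28946606]), np.float64(4.868199258807131))
FL [652.61241618   9.04893815]
FR [543.96520367  -4.0462961 ]
BL [614.2286213 307.8354315]
BR [503.42631013 293.76127815]
S FL [649.20502291  22.67389477]
S FR [5.42707594e+02 1.27340922e-01]
S BL [610.69447648 314.9970994 ]
housing [462.70768275 303.53331894]
housing [471.92071345 230.80097826]
housing [502.10863012 305.22611244]
housing [509.4902612 233.48277  ]
xaxis [ 0.13115045 -0.99136248] -82.46392252639147
O [576.91128656 164.09340467]
knob -32.99838072129561 -0.30162703487270726
tab -115.91194960116023 -76.83166150723636
```

drive_tool(commands="0.228 -0.129 -0.06 0 0 0.0283 0;0.228 -0.129 -0.06 0 0 0.0283 0;0.228 -0.129 -0.06 0 0 0.0283 0;0.228 -0.129 -0.06 0 0 0.0283 0;0.228 -0.129 -0.06 0 0 0.0283 0;0.228 -0.129 -0.06 0 0 0.0283 0;0.228 -0.129 -0.06 0 0 0.0283 0;0.228 -0.129 -0.06 0 0 0.0283 0;0.228 -0.129 -0.06 0 0 0.0283 0;0.228 -0.129 -0.06 0 0 0.0283 0;0.228 -0.129 -0.06 0 0 0.0283 0;0.228 -0.129 -0.06 0 0 0.0283 0;0.228 -0.129 -0.06 0 0 0.0283 0;0.228 -0.129 -0.06 0 0 0.0283 0;0.228 -0.129 -0.06 0 0 0.0283 0;0.228 -0.129 -0.06 0 0 0.0283 0;0 0 0 0 0 0 0;0 0 0 0 0 0 0")

```text
time_s: 2.4
eef_pos: [482.3, 304.7, 151.8]
ee_rot: [-0.0, -0.064, 0.998, -0.0]
force: [-0.8, -0.6, -0.0]
grip_width: 0.0
grip_force: 0.0
```

drive_tool(commands="0 0.01 -0.2 0 0 0 0;0 0.01 -0.2 0 0 0 0;0 0 -0.2 0 0 0 0;0 0 -0.2 0 0 0 0;0 0 -0.1 0 0 0 0;0 0 0 0 0 0 0;0 0 0 0 0 0 0")

```text
time_s: 2.98
eef_pos: [481.7, 307.9, 62.9]
ee_rot: [0.0, -0.066, 0.998, 0.0]
force: [0.1, 0.1, 0.2]
grip_width: 0.002
grip_force: 0.0
```

Run:
```python
from h import *
import rig
print(rig.tips_ahead, sense()["eef_pos"])
S=capture("side")["pixels"][190:290,310:420];T=capture("top")["pixels"][240:340,240:350]
cv2.imwrite("pics/c1.png",np.hstack([cv2.resize(i,(396,360),interpolation=cv2.INTER_CUBIC) for i in(S,T)]))
```

```text
17.0 [481.66241405 307.87122022  62.90535605]
```

View pics/c1.png

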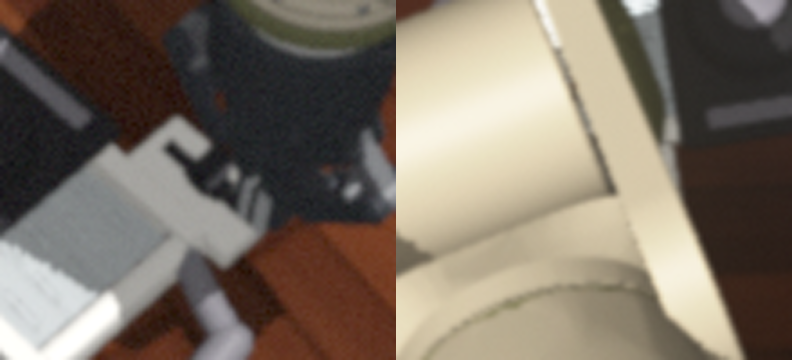

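drive_tool(commands="0 0 -0.05 0 0 0 0;0 0 -0.05 0 0 0 0;0 0 -0.05 0 0 0 0;0 0 0 0 0 0 0;0 0 0 0 0 0 0")

```text
time_s: 3.5
eef_pos: [481.7, 307.3, 46.9]
ee_rot: [-0.0, -0.065, 0.998, -0.0]
force: [0.2, 1.3, -0.6]
grip_width: -0.0
grip_force: 0.0
```

drive_tool(commands="0.003 -0.02 0 0 0 0 0;0.003 -0.02 0 0 0 0 0;0.003 -0.02 0 0 0 0 0;0 0 0 0 0 0 0")

```text
time_s: 3.83
eef_pos: [482.9, 301.0, 47.4]
ee_rot: [0.0, -0.065, 0.998, 0.0]
force: [-1.3, -0.2, -0.2]
grip_width: -0.004
grip_force: 0.0
```

drive_tool(commands="0.003 -0.02 0 0 0 0 0;0.003 -0.02 0 0 0 0 0;0.003 -0.02 0 0 0 0 0;0 0 0 0 0 0 0")

```text
time_s: 4.17
eef_pos: [483.7, 295.0, 47.3]
ee_rot: [-0.0, -0.065, 0.998, -0.0]
force: [-0.7, 0.1, 0.4]
grip_width: -0.004
grip_force: 0.0
```

drive_tool(commands="0.003 -0.02 0 0 0 0 0;0.003 -0.02 0 0 0 0 0;0 0 0 0 0 0 0")

```text
time_s: 4.42
eef_pos: [484.3, 291.1, 47.3]
ee_rot: [-0.0, -0.065, 0.998, -0.0]
force: [0.2, 0.8, -0.4]
grip_width: -0.003
grip_force: 0.0
```

drive_tool(commands="0.003 -0.02 0 0 0 0 0;0.003 -0.02 0 0 0 0 0;0 0 0 0 0 0 0")

```text
time_s: 4.67
eef_pos: [484.9, 287.2, 47.3]
ee_rot: [0.0, -0.065, 0.998, 0.0]
force: [-0.2, -0.5, 0.6]
grip_width: -0.006
grip_force: 0.2
```

drive_tool(commands="0.003 -0.02 0 0 0 0 0;0.003 -0.02 0 0 0 0 0;0.001 -0.01 0 0 0 0 0")

```text
time_s: 4.92
eef_pos: [485.6, 282.2, 47.3]
ee_rot: [-0.0, -0.065, 0.998, -0.0]
force: [-0.7, 1.7, 0.6]
grip_width: 0.002
grip_force: 0.9
```

drive_tool(commands="0.001 -0.01 0 0 0 0 0;0.001 -0.01 0 0 0 0 0;0.001 -0.01 0 0 0 0 0")

```text
time_s: 5.17
eef_pos: [485.9, 279.3, 47.3]
ee_rot: [0.0, -0.065, 0.998, -0.0]
force: [0.6, 1.1, -0.1]
grip_width: 0.003
grip_force: 0.5
```

drive_tool(commands="0.001 -0.01 0 0 0 0 0;0.001 -0.01 0 0 0 0 0;0.001 -0.01 0 0 0 0 0")

```text
time_s: 5.42
eef_pos: [486.1, 276.1, 47.3]
ee_rot: [-0.0, -0.065, 0.998, -0.0]
force: [-0.3, 0.1, -0.4]
grip_width: -0.002
grip_force: 0.0
```

drive_tool(commands="0.001 -0.01 0 0 0 0 0;0.001 -0.01 0 0 0 0 0;0.001 -0.01 0 0 0 0 0")

```text
time_s: 5.67
eef_pos: [486.4, 273.8, 47.3]
ee_rot: [0.0, -0.065, 0.998, 0.001]
force: [-0.1, 5.6, -1.4]
grip_width: 0.002
grip_force: 2.7
```

drive_tool(commands="0.001 -0.01 0 0 0 0 0;0.001 -0.01 0 0 0 0 0")

```text
time_s: 5.83
eef_pos: [486.5, 272.9, 47.4]
ee_rot: [0.0, -0.065, 0.998, 0.002]
force: [-1.8, 16.0, -2.9]
grip_width: -0.003
grip_force: 7.9
```

Run:
```python
from h import *
print(sense()["force"])
p=capture("side");S=p["pixels"][190:290,310:420]
for n,z in(("slide_tab",44),("guard_knob",78)):
  for b in boxes_of(p,n)[:1]: print(n,b,atz(p,b["position"],z))
cv2.imwrite("pics/c2.png",cv2.resize(S,None,fx=5,fy=5,interpolation=cv2.INTER_CUBIC))
```

```text
[-1.81058198 16.00526326 -2.85620678]
slide_tab {'position': [297.5, 230.8], 'confidence': 0.26} [573.45489563 195.88184875  44.        ]
guard_knob {'position': [299.2, 233.3], 'confidence': 0.64} [584.88128955 218.89468749  78.        ]
```

View pics/c2.png

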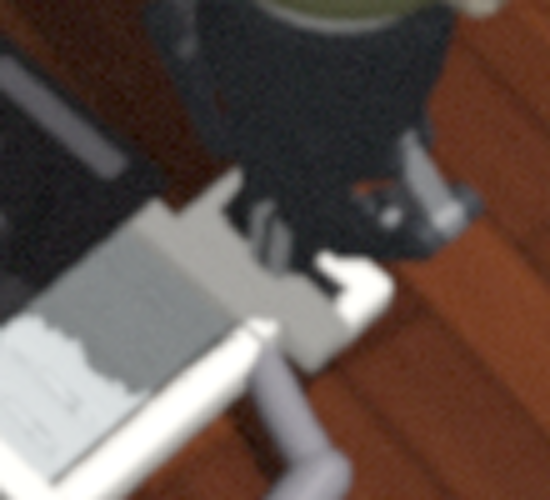

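drive_tool(commands="-0.004 0.03 0 0 0 0 0;-0.01 0.08 0 0 0 0 0;0 0 0 0 0 0 0;0 0 0.2 0 0 0 0;0 0 0.2 0 0 0 0;0 0 0.2 0 0 0 0;0 0 0.2 0 0 0 0;0.16 -0.05 0 0 0 0 0;0.16 -0.05 0 0 0 0 0;0.16 -0.05 0 0 0 0 0;0.16 -0.05 0 0 0 0 0;0.14 -0.05 0 0 0 0 0;0 0 0 0 0 0 0;0 0 0 0 0 0 0")

```text
time_s: 7.15
eef_pos: [563.1, 257.1, 126.9]
ee_rot: [-0.0, -0.065, 0.998, -0.0]
force: [-0.4, -0.1, -0.2]
grip_width: 0.001
grip_force: 0.0
```

Run:
```python
from h import *
p=capture("side");S=p["pixels"][145:315,200:400]
for n,z in(("slide_tab",44),("guard_knob",78)):
  for b in boxes_of(p,n)[:1]: print(n,b,atz(p,b["position"],z))
cv2.imwrite("pics/c3.png",cv2.resize(S,None,fx=3.5,fy=3.5,interpolation=cv2.INTER_CUBIC))
```

```text
guard_knob {'position': [292.2, 236.7], 'confidence': 0.78} [597.53151379 217.63007145  78.        ]
```

View pics/c3.png

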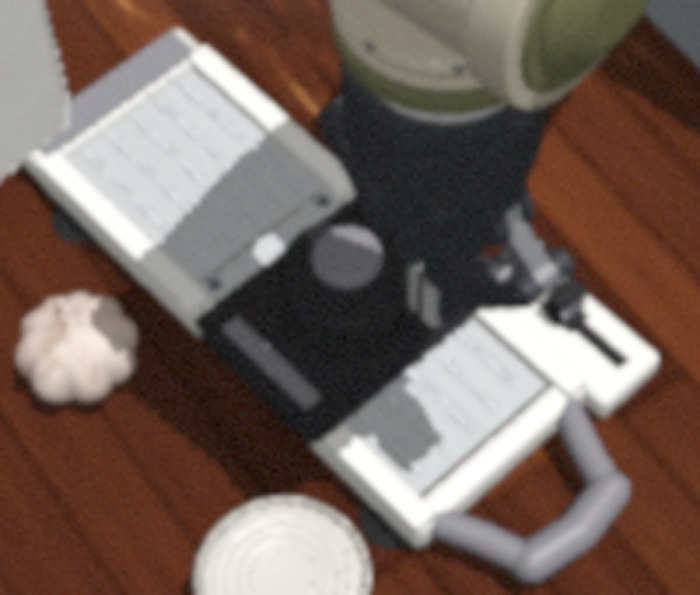

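drive_tool(commands="0.005 0 -0.2 0 0 0 0;0.005 0 -0.2 0 0 0 0;0 0 -0.12 0 0 0 0;0 0 -0.06 0 0 0 0;0 0 0 0 0 0 0;0 0 0 0 0 0 0")

```text
time_s: 7.8
eef_pos: [564.4, 257.6, 69.9]
ee_rot: [0.0, -0.065, 0.998, 0.0]
force: [0.3, -0.2, 1.0]
grip_width: 0.001
grip_force: 0.0
```

drive_tool(commands="0.003 -0.02 0 0 0 0 0;0.003 -0.02 0 0 0 0 0;0.003 -0.02 0 0 0 0 0;0 0 0 0 0 0 0")

```text
time_s: 8.13
eef_pos: [565.4, 251.0, 69.8]
ee_rot: [0.0, -0.065, 0.998, 0.0]
force: [0.4, 0.2, 0.4]
grip_width: 0.004
grip_force: 0.0
```

drive_tool(commands="0.003 -0.02 0 0 0 0 0;0.003 -0.02 0 0 0 0 0;0 0 0 0 0 0 0")

```text
time_s: 8.38
eef_pos: [565.9, 247.0, 69.3]
ee_rot: [0.0, -0.065, 0.998, -0.0]
force: [-0.1, -0.1, -0.2]
grip_width: 0.002
grip_force: 0.0
```

drive_tool(commands="0.003 -0.02 0 0 0 0 0;0.003 -0.02 0 0 0 0 0;0.003 -0.02 0 0 0 0 0")

```text
time_s: 8.63
eef_pos: [566.6, 241.6, 69.3]
ee_rot: [0.0, -0.065, 0.998, 0.0]
force: [-0.3, 2.9, 0.2]
grip_width: -0.003
grip_force: 1.7
```

drive_tool(commands="0.003 -0.02 0 0 0 0 0;0.003 -0.02 0 0 0 0 0;0.003 -0.02 0 0 0 0 0")

```text
time_s: 8.88
eef_pos: [567.5, 235.5, 69.3]
ee_rot: [-0.0, -0.065, 0.998, 0.0]
force: [-1.4, 3.8, -0.1]
grip_width: -0.0
grip_force: 1.9
```

drive_tool(commands="0.003 -0.02 0 0 0 0 0;0.003 -0.02 0 0 0 0 0;0.003 -0.02 0 0 0 0 0;0.003 -0.02 0 0 0 0 0;0.003 -0.02 0 0 0 0 0;0.003 -0.02 0 0 0 0 0;0.003 -0.02 0 0 0 0 0;0.003 -0.02 0 0 0 0 0;0.003 -0.02 0 0 0 0 0;0.003 -0.02 0 0 0 0 0;0.003 -0.02 0 0 0 0 0;0.003 -0.02 0 0 0 0 0;0.001 -0.01 0 0 0 0 0")

```text
time_s: 9.97
eef_pos: [571.3, 210.0, 69.3]
ee_rot: [-0.0, -0.065, 0.998, -0.0]
force: [-1.4, 2.4, 0.8]
grip_width: 0.002
grip_force: 1.4
```

Run:
```python
from h import *
d=np.array([.1312,-.9914]);O=np.array([576.9,164.1])
p=capture("side");S=p["pixels"][145:315,200:400]
cv2.imwrite("pics/c4.png",cv2.resize(S,None,fx=3.5,fy=3.5,interpolation=cv2.INTER_CUBIC))
for u,v in((347,257),):pass
# where parked knob top should show in the crop
f=lambda x,z:None
from scipy.optimize import least_squares
for x in(-33,22):
    P=O+x*d
    r=least_squares(lambda uv:atz(p,uv,84)[:2]-P,[300,220]).x
    print(x,(r-[199.6,144.6])*3.5)
```

```text
-33 [343.02786545 256.92575607]
22 [264.83741905 185.11140352]
```

View pics/c4.png

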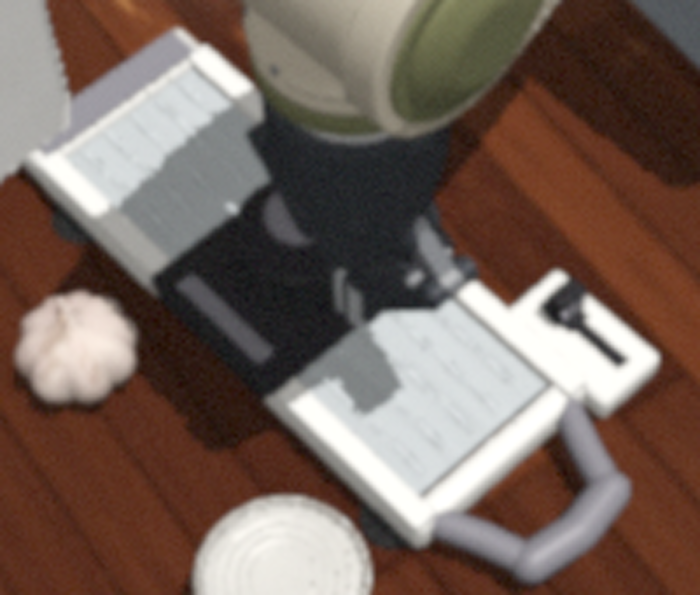

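drive_tool(commands="0.003 -0.02 0 0 0 0 0;0.003 -0.02 0 0 0 0 0;0.003 -0.02 0 0 0 0 0;0.003 -0.02 0 0 0 0 0;0.001 -0.01 0 0 0 0 0;0.001 -0.01 0 0 0 0 0")

```text
time_s: 10.52
eef_pos: [572.7, 200.2, 69.3]
ee_rot: [0.0, -0.065, 0.998, -0.0]
force: [-1.4, 2.8, -0.6]
grip_width: 0.0
grip_force: 1.4
```

drive_tool(commands="0.001 -0.01 0 0 0 0 0;0.001 -0.01 0 0 0 0 0")

```text
time_s: 10.68
eef_pos: [572.9, 198.3, 69.3]
ee_rot: [0.0, -0.065, 0.998, -0.0]
force: [0.0, 2.6, -0.4]
grip_width: -0.001
grip_force: 1.4
```

drive_tool(commands="0.001 -0.01 0 0 0 0 0;0.001 -0.01 0 0 0 0 0")

```text
time_s: 10.85
eef_pos: [573.2, 196.3, 69.3]
ee_rot: [0.0, -0.065, 0.998, 0.0]
force: [-0.3, 3.1, -0.4]
grip_width: -0.0
grip_force: 1.4
```

drive_tool(commands="0.001 -0.01 0 0 0 0 0")

```text
time_s: 10.93
eef_pos: [573.3, 195.3, 69.4]
ee_rot: [0.0, -0.065, 0.998, 0.0]
force: [-0.7, 2.2, 0.2]
grip_width: 0.001
grip_force: 1.3
```

drive_tool(commands="0.001 -0.01 0 0 0 0 0")

```text
time_s: 11.02
eef_pos: [573.4, 194.2, 69.3]
ee_rot: [0.0, -0.065, 0.998, -0.0]
force: [0.4, 3.1, -1.5]
grip_width: -0.001
grip_force: 0.9
```

Grip force is a cleaner contact gauge (about half the push). Continue 1 mm at a time.

drive_tool(commands="0.001 -0.01 0 0 0 0 0")

```text
time_s: 11.1
eef_pos: [573.5, 193.1, 69.3]
ee_rot: [0.0, -0.065, 0.998, -0.0]
force: [0.4, 0.8, -0.6]
grip_width: 0.001
grip_force: 0.4
```

drive_tool(commands="0.001 -0.01 0 0 0 0 0")

```text
time_s: 11.18
eef_pos: [573.6, 192.0, 69.4]
ee_rot: [0.0, -0.065, 0.998, -0.0]
force: [1.1, -0.5, -0.1]
grip_width: -0.0
grip_force: 0.0
```

drive_tool(commands="0 0 0 0 0 0 0")

```text
time_s: 11.27
eef_pos: [573.6, 191.9, 69.4]
ee_rot: [0.0, -0.065, 0.998, -0.0]
force: [-0.3, 0.1, 0.7]
grip_width: 0.0
grip_force: 0.0
```

drive_tool(commands="0.001 -0.01 0 0 0 0 0;0 0 0 0 0 0 0")

```text
time_s: 11.43
eef_pos: [573.6, 191.1, 69.3]
ee_rot: [0.0, -0.065, 0.998, -0.0]
force: [0.3, 0.3, -0.5]
grip_width: 0.003
grip_force: 0.0
```

drive_tool(commands="0.001 -0.01 0 0 0 0 0;0 0 0 0 0 0 0")

```text
time_s: 11.6
eef_pos: [573.7, 190.2, 69.3]
ee_rot: [-0.0, -0.065, 0.998, -0.0]
force: [-0.3, -0.5, -0.0]
grip_width: 0.002
grip_force: 0.0
```

drive_tool(commands="-0.013 0.1 0 0 0 0 0;-0.02 0.15 0 0 0 0 0;0 0.1 0.2 0 0 0 0;0 0.1 0.25 0 0 0 0;-0.2 0.2 0.25 0 0 0 0;-0.2 0.25 0.25 0 0 0 0;-0.25 0.25 0.1 0 0 0 0;-0.25 0.25 0.1 0 0 0 0;-0.25 0.25 0 0 0 0 0;-0.25 0.25 0 0 0 0 0;-0.25 0.2 0 0 0 0 0;-0.25 0.2 0 0 0 0 0;-0.25 0.2 0 0 0 0 0;0 0 0 0 0 0 0;0 0 0 0 0 0 0")

```text
time_s: 12.85
eef_pos: [354.0, 441.5, 184.4]
ee_rot: [0.0, -0.067, 0.998, 0.0]
force: [0.1, -0.4, -0.1]
grip_width: -0.003
grip_force: 0.0
```

Run:
```python
from h import *
from scipy.optimize import least_squares
print(sense()["force"])
d=np.array([.1312,-.9914]);O=np.array([576.9,164.1])
im=[]
for n,(r,c) in dict(side=(145,195),top=(165,240)).items():
    p=capture(n); 
    for t,z in(("guard_knob",78),("slide_tab",44),("salt_shaker",45),("garlic_1",25),("tin",29)):
        for b in boxes_of(p,t)[:1]: print(n,t,np.round(b["position"]),b["confidence"],atz(p,b["position"],z).round())
    uv=least_squares(lambda u:atz(p,u,84)[:2]-(O+22*d),[300,220]).x
    print(n,"expected knob in crop",(uv-[c,r])*(1.8 if n=='top' else 2))
    s=1.8 if n=='top' else 2
    im.append(cv2.resize(p["pixels"][r:r+170,c:c+215],None,fx=s,fy=s,interpolation=cv2.INTER_CUBIC)[:306])
cv2.imwrite("pics/c5.png",np.hstack(im)[:, :800])
```

```text
[ 0.05377469 -0.36239578 -0.12280211]
side guard_knob [277. 212.] 0.75 [591. 164.  78.]
side salt_shaker [331. 155.] 0.74 [431.  98.  45.]
side garlic_1 [220. 245.] 0.86 [691. 132.  25.]
side tin [282. 313.] 0.68 [674. 298.  29.]
side expected knob in crop [160.53566803 104.97794487]
top guard_knob [368. 238.] 0.63 [572. 146.  78.]
top slide_tab [307. 294.] 0.43 [483. 253.  44.]
top garlic_1 [368. 183.] 0.69 [686. 137.  25.]
top tin [278. 185.] 0.89 [685. 303.  29.]
top expected knob in crop [235.4211981  122.20787609]
```

View pics/c5.png

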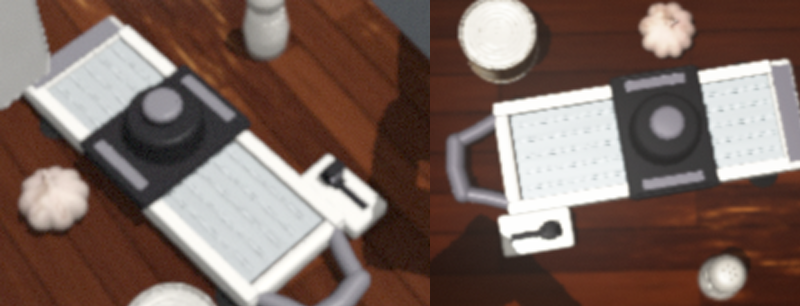

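The side crop shows the knob at about (160,104) and the top crop at about (237,122), both within 2 px of where the park notch should put it. The tab sits at the front end of its slot, and the shaker, garlic and tin have not moved.

```bash
python3 -c "from rig import *; print(finish_job())"
```

```text
the job is handed in; nothing more can be done
None
```

The job is handed in: the tab was pushed home against its stop, then the guard clicked into its park notch over the blade, the arm is clear and the salt shaker, garlic and tin were left where they stood, at about 13 s of the 56 s allowed.

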